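Walk the forming die round and home to the fence

TASK

The heavy die block stands askew on the bench. Pushing it only with the fingertips or the outside of the fingers, walk it round by its corners until one of its long, yellow-striped sides faces the steel fence, and only once it is roughly square let it touch the fence; then push it home so that this long side lies flush against the fence along its whole length. Slide it, never lift or tip it, leave the other things on the bench alone, and finish clear of everything.

Things in the scene. Friction and masses are not known exactly. Their poses are not given: they have to be found in the camera images.
- die_block: Cast aluminium die block 100 x 140 x 50 mm, 1.5 to 2.2 kg, loose; slides with dry friction (pushing takes 7 to 16 N) and stops when not pushed. Grey panel on top, yellow stripe on both long sides. Origin: centre of underside. Own x: normal to the long (140 mm) sides, which lie at x = -50 and +50 mm and are equivalent; own y: along it, short sides at y = -70, +70 mm. Too wide to grip.
- fence_face (a point): Middle of the foot of the fence's working face, at bench height. The fence is a fixed upright flat steel bar 280 mm long, 20 thick, 45 high, with yellow supports behind, turned up to 0.25 rad from world. Own y: along the fence (face from y = -140 to +140 mm); own x: normal to the face, into the fence. The block starts at x about -150 to -175 mm, its centre within 40 mm of y = 0.
- glass_jar: Closed amber jar, 90 mm across, 130 mm high, steel cap; bystander. Origin: centre of underside.
- tall_tin: Tin can with paper label, 68 mm across, 110 mm high; bystander. Origin: centre of underside.
- short_tin: Plain tin, 60 mm across, 70 mm high; bystander. Origin: centre of underside.
- mug: Open steel mug with a handle on own +y, 80 mm across, 85 mm high; bystander. Origin: centre of underside.
- hammer: Hammer lying on the bench along its own x, handle towards own -x, about 260 mm long; bystander. Origin: near its middle, on the bench.
- screwdriver: Orange-handled screwdriver lying beyond the fence's right end along its own x, about 200 mm long; bystander. Origin: near its middle, on the bench.
- yellow_lid: Shallow yellow plastic dish, 100 mm across, 20 mm high, beyond the fence's left end; bystander. Origin: centre of underside.
- fence: The whole fence; origin on the bench 20 mm behind the middle of its working face (own x = +20 mm from point fence_face), same axes as fence_face.

How it is judged:
By the outcome, as a careful person would: the job done as asked, in the order asked, and still so for the second after the job is handed in, with the robot touching nothing.
It also fails if it takes over 70 s, if anything falls off the work surface, if the arm or the gripper's body presses on something with over 40 N, if the wrist force passes 120 N, or if a joint passes its speed limit or range.

ROBOT

A 6-joint arm with a two-finger parallel gripper is mounted at the origin on the work surface. World frame = base frame: x ahead of the robot, y to its left, z up, the work surface at z = 0. Lengths are in mm, angles in degrees, forces in N, time in s.
With the tool pointing down it reaches from about 250 to 850 mm from the base axis. Payload 12.5 kg.
Tool frame: the origin (TCP) lies at the very end of the fingers, on their centre line; the grasp point (between the pads) lies arm.grip_depth behind it (arm.grip_depth is the distance from the TCP to the grasp point, in mm); z points along the fingers, y is the line along which they close (so a half turn about z gives the same grasp; the last joint's range is limited). The gripper opens to 93 mm and grips with 3 to 60 N. Pads are 15 mm wide; open, the fingers measure 128 mm over their backs; the gripper's body (75 mm by 188 mm) begins 65 mm behind the grasp point.
Start: joints at [64.251, 20.094, 94.641, -0, 65.266, -4.847], TCP at [196.187, 513.804, 218.633] pointing down, gripper open.
Joint ranges: [-157.81, 157.81], [-45, 120.19], [0.68, 151.7], [-89.99, 269.99], [4.06, 180], [-164.3, 164.3]. Speed limits (degrees/s): [127.2, 127.2, 159.86, 180, 180, 180].

INTERFACE

Orientations are given as [roll, pitch, yaw] about the fixed x, y, z axes, in that order (R = Rz(yaw) Ry(pitch) Rx(roll)).
In Python, from cell import arm gives the robot as it stands.
- The arm moves only by the tool shift_gripper, called after "Emit:" as name([rows], argument=value, ...), one row to a line, values as JSON. Schema: {"type":"object","properties":{"segments":{"type":"array","items":{"type":"object","properties":{"dx":{"type":"number"},"dy":{"type":"number"},"dz":{"type":"number"},"twist":{"type":"number"},"jaw":{"type":"number"}},"additionalProperties":false,"required":["jaw"]},"minItems":1,"maxItems":10},"grip_n":{"type":"number"},"only":{"type":"string"},"quiet":{"type":"boolean"},"lines":{"type":"string"}},"required":["segments"],"additionalProperties":false}. segments is a list of rows, 1 to 10 of them, each an object with the fields dx, dy, dz (the shift in units of 20 mm), twist (a turn about the tool's z in units of 2 degrees), jaw (the finger opening in mm); a field left out counts as zero (the opening has to be given); each row is the pose to reach, as a shift and turn from the pose commanded when the call began, along the tool's axes at that moment; what a row does not reach only later rows make up. A row lasts 1/12 s, in which the tool goes at most 41.7 mm and 7.16 degrees, less where a joint would pass 70% of its speed; a pose out of reach is approached as far as the arm can. The fingers move at their own pace and stop on an object; grip_n is the grip in N (left out, the last holds). Time passes only in rows, so rows that do not move let the fingers close. The tool returns the time, the measured TCP pose, the force, the opening and the grip force at its end. only (a regular expression) keeps the lines of the reply that match it, lines (a string "A,B") keeps lines A to B, and quiet returns only ok. Input that does not fit is refused with a message, and nothing moves.
- arm.state(): the state, without advancing time (a new reading comes with each control period).
- arm.camera(name): name is "side" or "top"; returns a dict with "color" (480x640x3 uint8, red, green, blue), "K" (3x3 intrinsics, pixels), "R" (3x3) and "t" (3): a world point X has camera coordinates R X + t. Camera axes: x right, y down, z forward; pixel columns grow to the right and rows downward; lengths in mm; the calibration is good to about 2 mm. A picture is of the moment at which its call begins. There is no depth.
- arm.hand_in(): hands the job in; it is judged then, once.
The state is a dict: "time": time; "qpos": joint angles; "qd": joint speeds; "tau": joint torques, N m; "tool_pos": TCP position; "orientation": TCP orientation; "ft_force": force on the tool from outside, world axes, zero at the start; "ft_torque": the same for the moment, N m; "width": finger opening in mm; "grip_force": force on a finger pad.
Only numpy, scipy, OpenCV 4.12 (cv2) and the standard library are available. Lean on these libraries where they do the work, as an engineer would, in place of code of your own. Each camera call takes 0.05 s, during which the arm holds its last target. There are 200 camera calls.

## Working session

There is one attempt and no reset: what is moved stays moved. The work goes in short steps, Python scripts to look and compute and a tool call to move; the robot and the scene stay as the last step left them, time stands still between calls to the robot, and variables do not carry over. Pictures are saved under pics/ and viewed, at most 10 in all, crops included, and the job is handed in when it is done.

```bash
ls; mkdir -p pics; python3 - <<'E'
from cell import arm
import cv2,numpy as np
s=arm.state();print(s['time'],s['tool_pos'],s['orientation'],s['width'],arm.grip_depth)
for n in('top','side'):
    c=arm.camera(n);cv2.imwrite(f'pics/{n}0.png',c['color'][:,:,::-1]);print(n,c['K'].tolist(),np.round(c['R'],4).tolist(),c['t'])
E
```

```text
cell.py
pics
0.0 [196.04025504 513.51430417 218.1026125 ] [-1.79934120e+02 -5.88130361e-03  1.59100790e+02] 92.72957616216152 18.8
top [[450.15694303883674, 0.0, 326.03191350053476], [0.0, 450.15694303883674, 234.20688164952568], [0.0, 0.0, 1.0]] [[0.0072, -1.0, 0.0043], [-0.9865, -0.0078, -0.1638], [0.1638, -0.0031, -0.9865]] [ -15.91563878  546.33741123 1101.40178497]
side [[565.9400686234579, 0.0, 319.3407805239438], [0.0, 565.9400686234579, 243.4949613031373], [0.0, 0.0, 1.0]] [[0.9954, -0.0945, 0.0163], [-0.0324, -0.4917, -0.8702], [0.0902, 0.8656, -0.4925]] [-533.89028136   48.626015   1457.53818467]
```

View pics/top0.png

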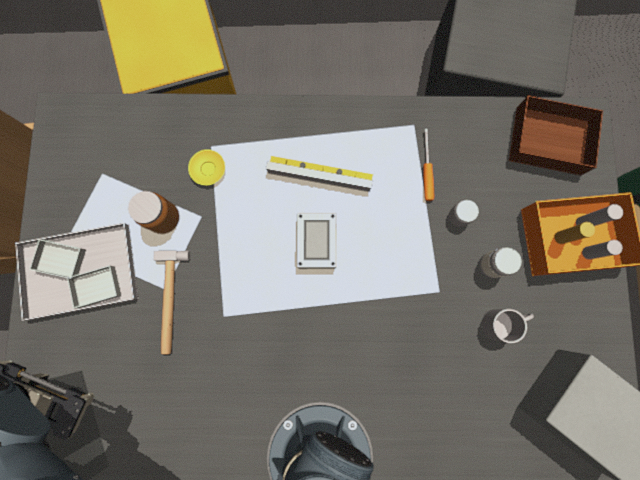

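View pics/side0.png

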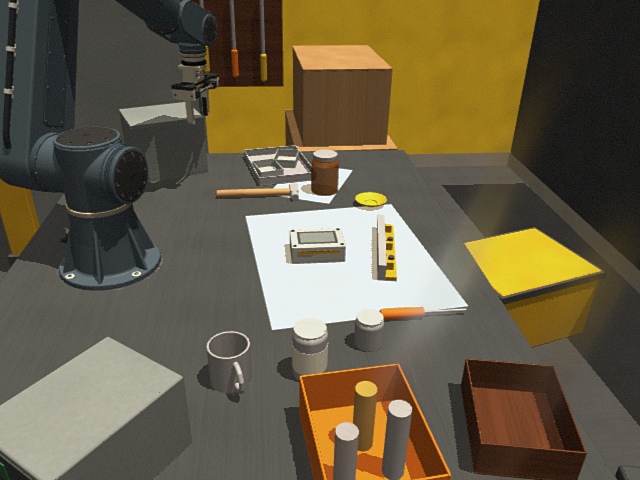

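Top view: the die block is near (317,240) with its long axis about vertical. The fence runs from about (268,165) to (372,185). The jar and hammer are well to the left, the tins to the right at x>450, the lid at (207,168) and the screwdriver at (428,165).

```bash
python3 - <<'E'
import cv2
i=cv2.imread('pics/top0.png')[145:280,255:385]
cv2.imwrite('pics/crop0.png',cv2.resize(i,None,fx=4.4,fy=4.4,interpolation=cv2.INTER_CUBIC))
E
```

```text
(no output)
```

View pics/crop0.png

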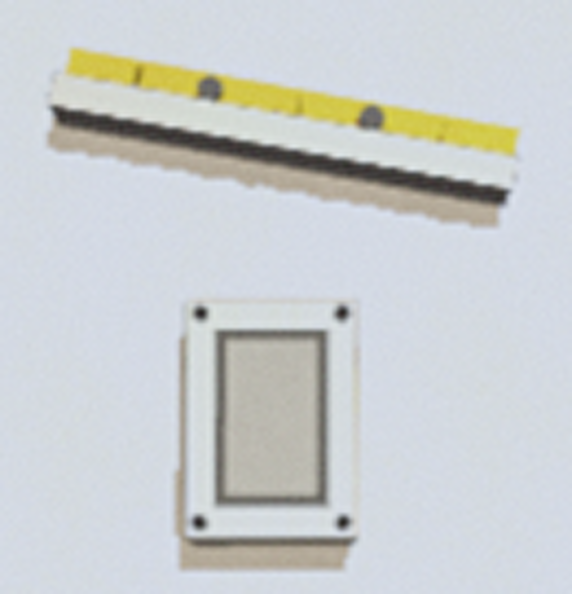

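```bash
cat > vis.py <<'E'
from cell import arm
import cv2,numpy as np
def ray(c,uv,z):
    uv=np.atleast_2d(np.float64(uv)); d=np.c_[uv,np.ones(len(uv))]@np.linalg.inv(c['K']).T@c['R']
    o=-c['R'].T@c['t']; return (o+d*((z-o[2])/d[:,2])[:,None])[:,:2]
def block(c,box=(225,145,400,300)):
    x0,y0,x1,y1=box; im=c['color'][y0:y1,x0:x1]; g=im.max(2)
    m=((g<150)&(g>20)).astype(np.uint8)
    out=[]
    for k in cv2.findContours(m,cv2.RETR_CCOMP,cv2.CHAIN_APPROX_NONE)[0]:
        (a,b),(w,h),_=cv2.minAreaRect(k)
        if 15<min(w,h)<35 and 25<max(w,h)<50:
            p=ray(c,k[:,0]+[x0,y0],50.); r=cv2.minAreaRect(p.astype(np.float32)); B=cv2.boxPoints(r)
            e=[B[1]-B[0],B[2]-B[1]]; L=max(e,key=np.linalg.norm); S=min(e,key=np.linalg.norm)
            out.append((np.array(r[0]),np.degrees(np.arctan2(L[1],L[0]))%180,np.linalg.norm(L),np.linalg.norm(S)))
    return out  # centre, long axis direction, sizes
def fence(c):
    x0,y0,x1,y1=255,150,385,205; g=c['color'][y0:y1,x0:x1].max(2)
    m=(g<110).astype(np.uint8); n,l,s,_=cv2.connectedComponentsWithStats(m)
    j=1+np.argmax(s[1:,2]); ys,xs=np.where(l==j); T=[];Bt=[]
    for x in range(xs.min()+4,xs.max()-3):
        y=ys[xs==x]; T.append((x+x0,y.min()-.5+y0)); Bt.append((x+x0,y.max()+.5+y0))
    for P,z in((T,45.),(Bt,0.)):
        p=ray(c,P,z).astype(np.float32); vx,vy,a,b=cv2.fitLine(p,cv2.DIST_HUBER,0,.01,.01).ravel()
        print('z',z,'dir',np.degrees(np.arctan2(vy,vx)),'pt',a,b,'ends',p[0],p[-1])
E
python3 - <<'E'
from vis import *
c=arm.camera('top'); fence(c); print(block(c))
i=cv2.inRange(cv2.cvtColor(c['color'],cv2.COLOR_RGB2HSV),(22,120,120),(33,255,255))[150:200,255:385]
x=np.where(i)[1]; print('yellow cols',x.min()+255,x.max()+255)
E
```

```text
z 45.0 dir 79.804886 pt 693.88116 8.819448 ends [716.3711  132.92451] [ 672.67194  -111.977486]
z 0.0 dir 79.69995 pt 697.2201 10.781072 ends [719.3582  138.23601] [ 674.0498   -116.026054]
[(array([532.19732666,  13.63399124]), np.float32(0.45924035), np.float32(99.863464), np.float32(61.166576)), (array([532.17199707,  13.62722206]), np.float32(0.43795252), np.float32(94.73998), np.float32(56.009254))]
yellow cols 271 371
```

The rows are not in the units I measure in: shifts go in units of 20 mm and turns go in units of 2 degrees. I convert before sending: -5 degrees is -2.5.

```bash
cat >> vis.py <<'E'
N=np.array([np.cos(np.radians(-10.25)),np.sin(np.radians(-10.25))]); D=np.array([-N[1],N[0]]); F=np.array([695.5,10.])
def uv(p): p=np.array(p[:2])-F; return np.round([p@N,p@D],1)
def rep():
    s=arm.state(); print('t',round(s['time'],2),'tcp uv',uv(s['tool_pos']),'z',round(s['tool_pos'][2],1),'yaw',round(s['orientation'][2],2),'w',round(s['width'],1))
    for b in block(arm.camera('top')): print('block uv',uv(b[0]),'long ax',round(b[1]+10.25,1),b[2:])
E
```

Emit:
shift_gripper([
  {"twist": -2.5, "jaw": 0},
  {"twist": -5.3, "jaw": 0},
  {"twist": -5.3, "jaw": 0},
  {"twist": -5.3, "jaw": 0},
], grip_n=20)

```text
time: 0.48
tool_pos: [196.1, 513.7, 218.5]
orientation: [-180.0, -0.0, 169.5]
ft_force: [0.3, -0.2, -0.1]
width: 70.9
grip_force: 0.0
```

```bash
python3 -c "
from vis import *;rep()"
```

```text
t 0.48 tcp uv [-581.   406.8] z 218.5 yaw 169.53 w 70.9
block uv [-161.3  -25.5] long ax 10.7 (np.float32(99.863464), np.float32(61.166576))
block uv [-161.4  -25.5] long ax 10.7 (np.float32(94.73998), np.float32(56.009254))
```

Scaled: -230 mm is -11.5, -80 mm is -4.

Emit:
shift_gripper([
  {"dx": -1, "dy": -1, "jaw": 0},
  {"dx": -2.5, "dy": -2.25, "jaw": 0},
  {"dx": -4, "dy": -3.5, "jaw": 0},
  {"dx": -5.5, "dy": -4.9, "jaw": 0},
  {"dx": -7, "dy": -6.3, "jaw": 0},
  {"dx": -8.5, "dy": -7.7, "jaw": 0},
  {"dx": -10, "dy": -9.1, "jaw": 0},
  {"dx": -11.5, "dy": -10.5, "jaw": 0},
  {"dx": -12.75, "dy": -11.65, "jaw": 0},
  {"dx": -13.75, "dy": -12.5, "jaw": 0},
])

```text
time: 1.37
tool_pos: [423.3, 216.4, 218.8]
orientation: [180.0, 0.0, 169.5]
ft_force: [-0.1, -0.4, -1.1]
width: 1.7
grip_force: 0.0
```

Emit:
shift_gripper([
  {"dx": -1, "dy": -1, "jaw": 0},
  {"dx": -2.25, "dy": -2.25, "dz": 1.5, "jaw": 0},
  {"dx": -3.25, "dy": -3.25, "dz": 3, "jaw": 0},
  {"dx": -3.8, "dy": -3.85, "dz": 4.75, "jaw": 0},
  {"dx": -3.8, "dy": -3.85, "dz": 6.5, "jaw": 0},
  {"dx": -3.8, "dy": -3.85, "dz": 8.25, "jaw": 0},
  {"dx": -3.8, "dy": -3.85, "dz": 9.5, "jaw": 0},
  {"dx": -3.8, "dy": -3.85, "dz": 10, "jaw": 0},
  {"dx": -3.8, "dy": -3.85, "dz": 10, "jaw": 0},
])

```text
time: 2.12
tool_pos: [481.9, 129.1, 16.9]
orientation: [-179.9, -0.2, 169.6]
ft_force: [-1.1, -0.4, 0.3]
width: 0.6
grip_force: 0.0
```

```bash
python3 -c "
from vis import *;rep()"
```

```text
t 2.12 tcp uv [-231.3   79.2] z 16.9 yaw 169.6 w 0.6
block uv [-161.4  -25.5] long ax 10.7 (np.float32(94.73998), np.float32(56.009254))
```

Scaled: -15 mm is -0.75, -71 mm is -3.55.

Emit:
shift_gripper([
  {"dy": -0.75, "jaw": 0},
  {"dy": -1.4, "jaw": 0},
  {"dy": -1.8, "jaw": 0},
  {"dy": -2.05, "jaw": 0},
  {"dy": -2.3, "jaw": 0},
  {"dy": -2.55, "jaw": 0},
  {"dy": -2.8, "jaw": 0},
  {"dy": -3.05, "jaw": 0},
  {"dy": -3.3, "jaw": 0},
  {"dy": -3.55, "jaw": 0},
])

```text
time: 3.0
tool_pos: [470.1, 60.4, 19.2]
orientation: [179.9, -0.0, 169.7]
ft_force: [-3.9, 12.6, 8.1]
width: 0.1
grip_force: 6.8
```

```bash
python3 -c "
from vis import *;rep()"
```

```text
t 3.0 tcp uv [-230.8    9.5] z 19.2 yaw 169.68 w 0.1
block uv [-152.5  -34.5] long ax 20.4 (np.float32(86.468414), np.float32(57.32877))
```

Scaled: -30 mm is -1.5, -25 mm is -1.25.

Emit:
shift_gripper([
  {"dy": -0.25, "jaw": 0},
  {"dy": -0.5, "jaw": 0},
  {"dy": -0.75, "jaw": 0},
  {"dy": -1, "jaw": 0},
  {"dy": -1.25, "jaw": 0},
  {"dy": -1.5, "jaw": 0},
  {"dy": -1.5, "jaw": 0},
])

```text
time: 3.63
tool_pos: [464.9, 30.1, 19.1]
orientation: [180.0, -0.0, 169.7]
ft_force: [-1.8, 4.7, 4.2]
width: 0.5
grip_force: 2.6
```

Emit:
shift_gripper([
  {"dy": 1, "jaw": 0},
  {"dy": 2.5, "jaw": 0},
  {"dy": 4.25, "jaw": 0},
  {"dy": 6, "dz": -1.5, "jaw": 0},
  {"dy": 7, "dz": -3, "jaw": 0},
])

```text
time: 4.05
tool_pos: [488.9, 169.7, 78.1]
orientation: [-179.9, -0.2, 169.7]
ft_force: [1.1, -0.7, 0.3]
width: 0.8
grip_force: 0.0
```

```bash
python3 -c "
from vis import *;rep()"
```

```text
t 4.05 tcp uv [-231.7  120.4] z 78.1 yaw 169.74 w 0.8
block uv [-150.3  -48.1] long ax 35.7 (np.float32(101.6516), np.float32(63.591774))
block uv [-151.   -47.8] long ax 35.6 (np.float32(95.42988), np.float32(57.509445))
```

Scaled: -230 mm is -11.5, -189 mm is -9.45.

Emit:
shift_gripper([
  {"dx": -0.5, "dy": -0.5, "dz": -1.5, "jaw": 0},
  {"dx": -1.5, "dy": -1.75, "dz": -2, "jaw": 0},
  {"dx": -2.75, "dy": -3.25, "dz": -2, "jaw": 0},
  {"dx": -4, "dy": -4.75, "dz": -2, "jaw": 0},
  {"dx": -5.25, "dy": -6.25, "dz": -2, "jaw": 0},
  {"dx": -6.5, "dy": -7.75, "dz": -2, "jaw": 0},
  {"dx": -7.75, "dy": -9.25, "dz": -2, "jaw": 0},
  {"dx": -8.9, "dy": -10.65, "dz": -2, "jaw": 0},
  {"dx": -9.45, "dy": -11.5, "dz": -1.5, "jaw": 0},
  {"dx": -9.45, "dy": -11.5, "dz": -0.25, "jaw": 0},
])

```text
time: 4.93
tool_pos: [638.0, -97.0, 86.1]
orientation: [-180.0, 0.4, 169.5]
ft_force: [-0.2, -0.0, 0.3]
width: 0.6
grip_force: 0.0
```

Emit:
shift_gripper([
  {"dz": 1.75, "jaw": 0},
  {"dz": 3, "jaw": 0},
  {"dz": 3.25, "jaw": 0},
  {"dz": 3.25, "jaw": 0},
])

```text
time: 5.27
tool_pos: [633.9, -92.3, 17.4]
orientation: [180.0, -0.2, 169.7]
ft_force: [-0.7, 0.1, 0.5]
width: -0.0
grip_force: 0.0
```

```bash
python3 -c "
from vis import *;rep()"
```

```text
t 5.27 tcp uv [ -42.4 -111.7] z 17.4 yaw 169.7 w -0.0
```

Emit:
shift_gripper([
  {"dx": 0.4, "dy": 0.55, "jaw": 0},
  {"dx": 0.8, "dy": 1.1, "jaw": 0},
  {"dx": 1.1, "dy": 1.55, "jaw": 0},
  {"dx": 1.3, "dy": 1.8, "jaw": 0},
  {"dx": 1.45, "dy": 2, "jaw": 0},
  {"dx": 1.6, "dy": 2.2, "jaw": 0},
  {"dx": 1.75, "dy": 2.45, "jaw": 0},
  {"dx": 1.9, "dy": 2.65, "jaw": 0},
  {"dx": 2.05, "dy": 2.9, "jaw": 0},
  {"dx": 2.2, "dy": 3.1, "jaw": 0},
])

```text
time: 6.15
tool_pos: [604.5, -23.6, 19.7]
orientation: [-180.0, 0.3, 169.7]
ft_force: [7.2, -3.5, -1.4]
width: 0.5
grip_force: 3.5
```

Emit:
shift_gripper([
  {"dx": 0.15, "dy": 0.2, "jaw": 0},
  {"dx": 0.3, "dy": 0.4, "jaw": 0},
  {"dx": 0.45, "dy": 0.6, "jaw": 0},
  {"dx": 0.65, "dy": 0.75, "jaw": 0},
  {"dx": 0.85, "dy": 0.9, "jaw": 0},
  {"dx": 0.85, "dy": 0.9, "jaw": 0},
])

```text
time: 6.65
tool_pos: [590.5, -2.3, 19.6]
orientation: [180.0, 0.2, 169.7]
ft_force: [3.7, -1.2, 0.9]
width: 0.9
grip_force: 1.6
```

Emit:
shift_gripper([
  {"dx": -0.15, "dy": -0.75, "jaw": 0},
  {"dx": -0.25, "dy": -2, "dz": -0.25, "jaw": 0},
  {"dx": -0.25, "dy": -3.75, "dz": -1.5, "jaw": 0},
  {"dx": -0.25, "dy": -5.5, "dz": -3, "jaw": 0},
  {"dx": -0.25, "dy": -5.5, "dz": -3.5, "jaw": 0},
])

```text
time: 7.07
tool_pos: [574.6, -115.7, 91.5]
orientation: [-179.9, 0.2, 169.6]
ft_force: [0.5, -0.0, -0.5]
width: 0.2
grip_force: 0.0
```

```bash
python3 -c "
from vis import *;rep()"
```

```text
t 7.07 tcp uv [ -96.6 -145.3] z 91.5 yaw 169.57 w 0.2
block uv [-177.6  -27.7] long ax 56.3 (np.float32(80.64949), np.float32(55.84723))
```

Scaled: 190 mm is 9.5, 125 mm is 6.25.

Emit:
shift_gripper([
  {"dx": 1, "jaw": 0},
  {"dx": 2.5, "dy": 0.75, "jaw": 0},
  {"dx": 4, "dy": 1.75, "jaw": 0},
  {"dx": 5.5, "dy": 2.9, "jaw": 0},
  {"dx": 7, "dy": 4, "jaw": 0},
  {"dx": 8.25, "dy": 5.15, "jaw": 0},
  {"dx": 9.15, "dy": 5.9, "jaw": 0},
  {"dx": 9.5, "dy": 6.25, "dz": 0.5, "jaw": 0},
  {"dx": 9.5, "dy": 6.25, "dz": 2.25, "jaw": 0},
  {"dx": 9.5, "dy": 6.25, "dz": 3.7, "jaw": 0},
])

```text
time: 7.95
tool_pos: [409.9, 46.2, 14.1]
orientation: [180.0, 0.2, 169.8]
ft_force: [0.6, -0.0, -0.6]
width: 0.7
grip_force: 0.0
```

Emit:
shift_gripper([
  {"jaw": 0},
])

```text
time: 8.03
tool_pos: [406.9, 45.8, 11.1]
orientation: [-179.9, -0.4, 169.8]
ft_force: [-1.1, 0.6, -0.7]
width: 0.6
grip_force: 0.0
```

```bash
python3 -c "
from vis import *;rep()"
```

```text
t 8.03 tcp uv [-290.4  -16.2] z 11.1 yaw 169.75 w 0.6
block uv [-180.7  -33.3] long ax 56.3 (np.float32(93.551704), np.float32(57.026096))
```

Scaled: -42 mm is -2.1, -26 mm is -1.3.

Emit:
shift_gripper([
  {"dx": -0.5, "dy": -0.6, "dz": -0.25, "jaw": 0},
  {"dx": -0.95, "dy": -1.1, "dz": -0.25, "jaw": 0},
  {"dx": -1.2, "dy": -1.3, "dz": -0.25, "jaw": 0},
  {"dx": -1.4, "dy": -1.4, "dz": -0.25, "jaw": 0},
  {"dx": -1.6, "dy": -1.55, "dz": -0.25, "jaw": 0},
  {"dx": -1.8, "dy": -1.7, "dz": -0.25, "jaw": 0},
  {"dx": -2, "dy": -1.8, "dz": -0.25, "jaw": 0},
  {"dx": -2.2, "dy": -1.9, "dz": -0.25, "jaw": 0},
  {"dx": -2.4, "dy": -2, "dz": -0.25, "jaw": 0},
  {"dx": -2.6, "dy": -2.1, "dz": -0.25, "jaw": 0},
])

```text
time: 8.92
tool_pos: [449.9, -5.0, 20.4]
orientation: [-180.0, -0.5, 169.7]
ft_force: [-16.5, 1.0, 11.8]
width: 0.7
grip_force: 7.9
```

Emit:
shift_gripper([
  {"dx": -0.2, "dy": -0.1, "jaw": 0},
  {"dx": -0.4, "dy": -0.2, "jaw": 0},
  {"dx": -0.6, "dy": -0.25, "jaw": 0},
  {"dx": -0.6, "dy": -0.25, "jaw": 0},
])

```text
time: 9.25
tool_pos: [462.4, -12.6, 20.5]
orientation: [-180.0, -0.3, 169.7]
ft_force: [-8.9, -2.9, 2.4]
width: 0.5
grip_force: 3.9
```

Emit:
shift_gripper([
  {"dx": 0.5, "dy": 0.15, "jaw": 0},
  {"dx": 2, "dy": 0.5, "jaw": 0},
  {"dx": 3.5, "dy": 0.5, "jaw": 0},
  {"dx": 3.5, "dy": 0.5, "jaw": 0},
])

```text
time: 9.58
tool_pos: [391.9, 11.0, 20.0]
orientation: [-180.0, -0.2, 169.7]
ft_force: [-0.4, -0.9, -0.3]
width: 0.7
grip_force: 0.0
```

```bash
python3 -c "
from vis import *;rep()"
```

```text
t 9.58 tcp uv [-298.9  -53. ] z 20.0 yaw 169.74 w 0.7
block uv [-153.8  -33.4] long ax 76.9 (np.float32(101.58009), np.float32(63.612366))
block uv [-153.6  -33.1] long ax 77.2 (np.float32(95.66976), np.float32(57.40992))
```

Scaled: -55 mm is -2.75, 20 mm is 1.

Emit:
shift_gripper([
  {"dy": 0.25, "jaw": 93},
  {"dy": 0.5, "jaw": 93},
  {"dy": 1, "jaw": 93},
  {"dy": 1, "jaw": 93},
  {"dy": 1, "jaw": 93},
  {"dy": 1, "jaw": 93},
  {"dy": 1, "jaw": 93},
  {"dx": -0.75, "dy": 1, "jaw": 93},
  {"dx": -1.75, "dy": 1, "jaw": 93},
  {"dx": -2.75, "dy": 1, "jaw": 93},
])

```text
time: 10.47
tool_pos: [455.5, 19.2, 19.7]
orientation: [-180.0, -0.0, 169.7]
ft_force: [-0.5, -0.2, -0.1]
width: 62.4
grip_force: 0.0
```

Emit:
shift_gripper([
  {"dx": -0.4, "jaw": 93},
  {"dx": -0.7, "jaw": 93},
  {"dx": -0.9, "jaw": 93},
  {"dx": -1.1, "jaw": 93},
  {"dx": -1.3, "jaw": 93},
  {"dx": -1.5, "jaw": 93},
  {"dx": -1.7, "jaw": 93},
  {"dx": -1.9, "jaw": 93},
  {"dx": -2.1, "jaw": 93},
  {"dx": -2.1, "jaw": 93},
])

```text
time: 11.3
tool_pos: [492.6, 12.0, 18.8]
orientation: [-179.9, -0.5, 169.7]
ft_force: [-11.1, -2.0, 7.3]
width: 92.9
grip_force: 5.3
```

```bash
python3 -c "
from vis import *;rep()"
```

```text
t 11.3 tcp uv [-200.   -34.1] z 18.8 yaw 169.67 w 92.9
```

Scaled: -20 mm is -1, -16 mm is -0.8.

Emit:
shift_gripper([
  {"dx": -0.2, "jaw": 93},
  {"dx": -0.4, "jaw": 93},
  {"dx": -0.6, "jaw": 93},
  {"dx": -0.8, "jaw": 93},
  {"dx": -1, "jaw": 93},
  {"dx": -1, "jaw": 93},
])

```text
time: 11.85
tool_pos: [512.5, 8.8, 18.7]
orientation: [-180.0, -0.4, 169.7]
ft_force: [-11.2, 1.8, 6.1]
width: 93.1
grip_force: 5.5
```

Emit:
shift_gripper([
  {"dx": 1, "jaw": 93},
  {"dx": 2.75, "jaw": 93},
  {"dx": 4.5, "jaw": 93},
  {"dx": 5.5, "jaw": 93},
  {"dx": 5.5, "jaw": 93},
])

```text
time: 12.27
tool_pos: [402.6, 28.7, 19.2]
orientation: [-180.0, -0.3, 169.7]
ft_force: [0.7, -0.5, 0.6]
width: 93.0
grip_force: 0.0
```

```bash
python3 -c "
from vis import *;rep()"
```

```text
t 12.27 tcp uv [-291.6  -33.7] z 19.2 yaw 169.72 w 93.0
block uv [-119.8  -31.4] long ax 89.6 (np.float32(101.24616), np.float32(63.86137))
block uv [-119.9  -31.7] long ax 89.9 (np.float32(96.09175), np.float32(57.98593))
```

Scaled: -119 mm is -5.95, -110 mm is -5.5.

Emit:
shift_gripper([
  {"dx": -1, "jaw": 93},
  {"dx": -2.75, "jaw": 93},
  {"dx": -4.25, "jaw": 93},
  {"dx": -5, "jaw": 93},
  {"dx": -5.3, "jaw": 93},
  {"dx": -5.5, "jaw": 93},
  {"dx": -5.7, "jaw": 93},
  {"dx": -5.95, "jaw": 93},
  {"dx": -6.2, "jaw": 93},
  {"dx": -6.45, "jaw": 93},
])

```text
time: 13.15
tool_pos: [531.1, 5.5, 18.8]
orientation: [-180.0, -0.5, 169.7]
ft_force: [-17.9, 3.0, 11.2]
width: 92.9
grip_force: 8.9
```

Emit:
shift_gripper([
  {"dx": -0.25, "jaw": 93},
  {"dx": -0.5, "jaw": 93},
  {"dx": -0.75, "jaw": 93},
  {"dx": -1, "jaw": 93},
  {"dx": -1.25, "jaw": 93},
  {"dx": -1.45, "jaw": 93},
  {"dx": -1.65, "jaw": 93},
  {"dx": -1.8, "jaw": 93},
  {"dx": -1.95, "jaw": 93},
  {"dx": -2.1, "jaw": 93},
])

```text
time: 13.98
tool_pos: [572.5, -2.0, 18.9]
orientation: [-180.0, -0.5, 169.7]
ft_force: [-17.2, 3.2, 10.4]
width: 93.0
grip_force: 8.9
```

Emit:
shift_gripper([
  {"dx": -0.1, "jaw": 93},
  {"dx": -0.15, "jaw": 93},
  {"dx": -0.2, "jaw": 93},
  {"dx": -0.25, "jaw": 93},
  {"dx": -0.25, "jaw": 93},
])

```text
time: 14.4
tool_pos: [577.7, -2.9, 18.8]
orientation: [-180.0, -0.5, 169.7]
ft_force: [-15.7, 3.8, 9.5]
width: 92.8
grip_force: 7.9
```

```bash
python3 -c "
from vis import *;rep()"
```

```text
t 14.4 tcp uv [-113.6  -33.7] z 18.8 yaw 169.71 w 92.8
```

Scaled: -2 mm is -0.1, -1 mm is -0.05.

Emit:
shift_gripper([
  {"dx": -0.05, "jaw": 93},
  {"dx": -0.1, "jaw": 93},
  {"dx": -0.1, "jaw": 93},
])

```text
time: 14.7
tool_pos: [579.7, -3.3, 18.8]
orientation: [-180.0, -0.5, 169.7]
ft_force: [-14.9, 3.1, 9.4]
width: 93.1
grip_force: 7.8
```

Emit:
shift_gripper([
  {"dx": -0.05, "jaw": 93},
  {"dx": -0.1, "jaw": 93},
  {"dx": -0.1, "jaw": 93},
])

```text
time: 14.95
tool_pos: [581.0, -3.5, 18.9]
orientation: [-180.0, -0.6, 169.7]
ft_force: [-18.8, 3.3, 12.2]
width: 93.1
grip_force: 9.8
```

Emit:
shift_gripper([
  {"dx": -0.05, "jaw": 93},
  {"dx": -0.05, "jaw": 93},
])

```text
time: 15.12
tool_pos: [580.9, -3.5, 18.9]
orientation: [-180.0, -0.7, 169.7]
ft_force: [-25.9, 4.0, 18.3]
width: 93.1
grip_force: 12.7
```

Scaled: -1 mm is -0.05.

Emit:
shift_gripper([
  {"dx": -0.05, "jaw": 93},
  {"dx": -0.05, "jaw": 93},
  {"dx": -0.05, "jaw": 93},
])

```text
time: 15.37
tool_pos: [580.9, -3.5, 18.8]
orientation: [-179.9, -0.8, 169.7]
ft_force: [-31.1, 5.5, 22.7]
width: 93.0
grip_force: 15.6
```

Emit:
shift_gripper([
  {"dx": 0.15, "jaw": 93},
  {"dx": 0.5, "jaw": 93},
  {"dx": 2, "jaw": 93},
  {"dx": 3.75, "jaw": 93},
  {"dx": 5.5, "jaw": 93},
  {"dx": 7.5, "jaw": 93},
  {"dx": 9, "jaw": 93},
  {"dx": 9, "jaw": 93},
])

```text
time: 16.03
tool_pos: [403.9, 28.5, 19.2]
orientation: [-180.0, -0.3, 169.7]
ft_force: [-0.2, 0.0, -0.2]
width: 93.3
grip_force: 0.0
```

```bash
python3 - <<'E'
from vis import *;rep()
c=arm.camera('top');cv2.imwrite('pics/crop1.png',cv2.resize(c['color'][145:280,255:385,::-1],None,fx=4.4,fy=4.4,interpolation=cv2.INTER_CUBIC))
c=arm.camera('side');cv2.imwrite('pics/s1.png',cv2.resize(c['color'][190:330,240:420,::-1],None,fx=4,fy=4,interpolation=cv2.INTER_CUBIC))
E
```

```text
t 16.03 tcp uv [-290.3  -33.7] z 19.2 yaw 169.73 w 93.3
block uv [-50.4 -31.5] long ax 89.8 (np.float32(101.046906), np.float32(63.659615))
block uv [-50.2 -31.7] long ax 90.2 (np.float32(96.11521), np.float32(58.321384))
```

View pics/crop1.png

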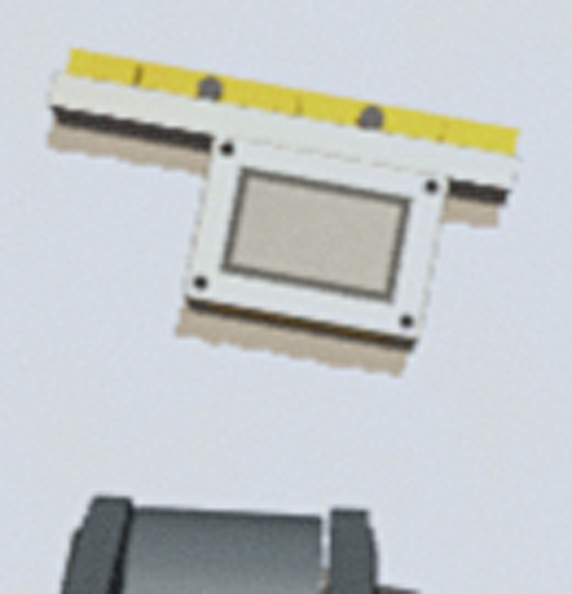

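View pics/s1.png

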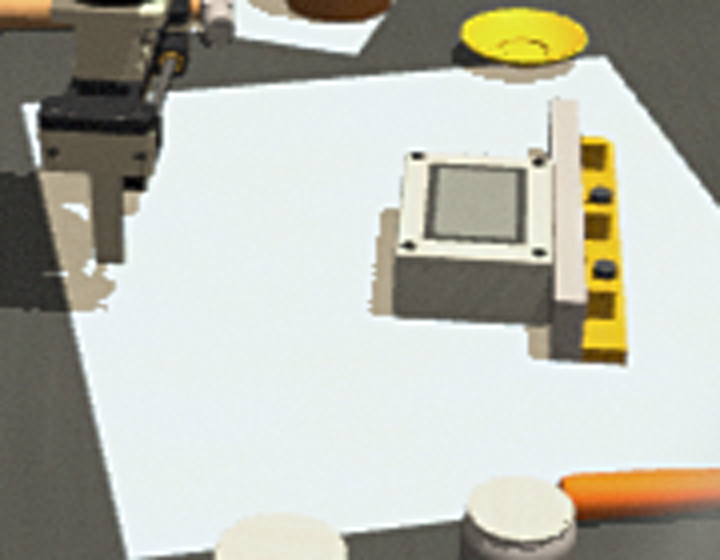

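Both views show the block's long side flush along the fence, with no dark gap between crop px (215,145) and (445,185). The gripper is clear, and the lid, screwdriver and tins haven't moved.

Emit:
shift_gripper([
  {"dz": -1, "jaw": 93},
  {"dz": -2.5, "jaw": 93},
  {"dz": -4, "jaw": 93},
  {"dz": -4, "jaw": 93},
  {"dz": -4, "jaw": 93},
  {"dz": -4, "jaw": 93},
])

```text
time: 16.68
tool_pos: [410.3, 27.6, 99.3]
orientation: [180.0, 0.0, 169.7]
ft_force: [0.9, -0.7, 1.1]
width: 92.9
grip_force: 0.0
```

```bash
python3 -c "
from vis import *;rep();print(arm.hand_in())"
```

```text
t 16.68 tcp uv [-283.8  -33.4] z 99.3 yaw 169.69 w 92.9
block uv [-50.  -31.6] long ax 90.0 (np.float32(100.96778), np.float32(63.569035))
block uv [-50.2 -31.7] long ax 90.1 (np.float32(96.08008), np.float32(58.334362))
the job is handed in; nothing more can be done
None
```

The die block was turned square with corner pushes and pushed home; its long side measures flush against the fence (within about 0.2 mm and 0.2°), and the job was handed in at about 17 s with the arm clear of everything and no verdict returned.

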